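Snap the missing divider clip onto the drying-rack bar

ROBOT

A 6-joint arm with a two-finger parallel gripper is mounted at the origin on the work surface. World frame = base frame: x ahead of the robot, y to its left, z up, the work surface at z = 0. Lengths are in mm, angles in rad, forces in N, time in s.
With the tool pointing down it reaches from about 300 to 825 mm from the base axis. Payload 5.4 kg.
Tool frame: the origin (TCP) lies midway between the tips of the shut fingers; the grasp point (between the pads) lies 19 mm behind it (arm.grip_depth is the distance from the TCP to the grasp point, in mm); y points along the fingers, z is the direction in which the jaws open and shut, and the axes are right-handed (so a half turn about y gives the same grasp; the last joint's range is limited). The gripper opens to 92 mm and grips with 3 to 60 N. Pads are 20 mm wide; open, the fingers measure 128 mm over their backs; the gripper's body (75 mm by 189 mm) begins 69 mm behind the grasp point.
Start: joints at [-1.48, 0.158, 1.597, -0, 1.386, -0.21], TCP at [170.34, -549.172, 214.601] pointing down, gripper open.
Joint ranges: [-2.91, 2.91], [-0.94, 2.29], [0.18, 2.7], [-1.29, 4.43], [0.17, 2.64], [-3, 3]. Speed limits (rad/s): [2.57, 2.57, 3.14, 3.14, 3.14, 3.14].

INTERFACE

Orientations are given as a unit quaternion [w, x, y, z].
In Python, from rig import sensors, optics, arm gives the robot as it stands.
- The arm moves only by the shell command python3 -m jog 'ROWS' [FORCE]. ROWS is JSON, a list of rows, each an object of numbers: "dx", "dy", "dz": the shift along the tool's x, y, z in m; "ax", "ay", "az": the turn, a rotation vector about the tool's x, y, z in rad; "fingers": the closure, from 0 (fully open) to 1 (shut). In form: [{"dx": .., "dy": .., "dz": .., "ax": .., "ay": .., "az": .., "fingers": ..}, ...]. A call has exactly 5 rows; each row is the pose to reach, as a shift and turn from the pose commanded when the call began, along the tool's axes at that moment; what a row does not reach only later rows make up. A row lasts 1/10 s, in which the tool goes at most 50 mm and 8.59 degrees, less where a joint would pass 70% of its speed; a pose out of reach is approached as far as the arm can. A call with a gripper value outside its range is refused whole. The fingers move at their own pace and stop on an object; FORCE is the grip in N (left out, the last holds). Time passes only in rows, so rows that repeat a pose let the fingers close, or fill a call up. It gives the time, the measured TCP pose, the force and the opening at its end, in the units of the state.
- sensors.read_state(): the state, without advancing time (a new reading comes with each control period).
- optics.capture(name): name is "scene" or "top"; returns the picture (480x640x3 uint8, red, green, blue); there is no depth.
- optics.camera_info(name): a dict with "intrinsics" (3x3 intrinsics, pixels), "distortion" ([k1, k2, p1, p2, k3] as OpenCV has them; the pictures are not rectified), "world_to_cam" (4x4, takes a point from world to camera coordinates). Camera axes: x right, y up, looking along -z (the intrinsics and any distortion apply to the point x, -y, -z); pixel columns grow to the right and rows downward; lengths in mm; the calibration is good to about 2 mm. A picture is of the moment at which its call begins. camera_info takes no time and is no camera call.
- arm.hand_in(): hands the job in, once; it reports no verdict.
The state is a dict: "time": time; "joint_positions": joint angles; "qvel": joint speeds; "joint_torque": joint torques, N m; "eef_pos": TCP position; "orientation": TCP orientation; "contact_force": force on the tool from outside, world axes, zero at the start; "wrist_torque": the same for the moment, N m; "opening": finger opening in mm.
Only numpy, scipy, OpenCV 4.12 (cv2) and the standard library are available. Lean on these libraries where they do the work, as an engineer would, in place of code of your own. Each camera call takes 0.05 s, during which the arm holds its last target.

TASK

One divider is missing on the rack bar: push the large loose spring clip straight down over the round bar, midway between the two fitted dividers, until its arms snap past the bar's widest point and it is fully home, its fin upright and set crosswise like its neighbours. Let go of it, and leave the smaller clip and the flat-footed divider where they stand.

Things in the scene. Friction and masses are not known exactly. Their poses are not given: they have to be found in the camera images.
- clip: Large loose clip, dark grey, 69 g, upright on its two splayed arm tips. Origin: centre of underside, z up. The bar goes along its y. Block 34 x 40 mm (x, y), top 53 mm above origin; on it a flat fin, the handle: 40 mm in x, 12 mm thick in y, top 98 mm above origin; grip it across the 12 mm, over the shoulders 14 mm wide at either side. Sprung arms at +x and -x, 53 mm over the tips. Same after half a turn.
- clip_axis (a point): Point on the large clip's centre line, 33 mm above its underside, that lies on the bar's axis when fully home (block resting on the bar's top). Axes as the clip's. Mouth 44 mm, throat 17 mm between the lips: the bar may enter up to 5 mm off-centre. Tips pass the bar's top from 46 mm above home; lips meet it at about 21 mm, snap by 6 mm. Pushing takes about 10 N, up to 25 N if off-centre.
- gap (a point): Point on the axis of the fixed, level, round steel bar (25 mm diameter, 380 mm long), midway between the two fitted dividers, 78 mm above the table. y along the bar, x across, z up. Two grey cradles 165 mm either side (30 mm along the bar, 91 mm high).
- rack_bar: The fixed rack bar with its cradles. Origin on the table, straight below the gap; axes as the gap's. Its two fitted dividers, 100 mm either side of the gap, look like the large clip at home: block 40 mm along the bar, fin 12 mm thick, top 143 mm above the table.
- small_clip: Smaller loose clip for a thin tube, same shape: 34 mm wide in x, 26 mm in y, 58 mm tall. A bystander. Origin: centre of its underside.
- flat_divider: Loose fin like the large clip's, but on a flat foot of 70 x 40 x 8 mm and without arms, 58 mm tall. A bystander. Origin: centre of its underside.
Not all that is in view belongs to the job. What is shaped like the clip but yellow is not meant.

How it is judged:
By the outcome, as a careful person would: the job done as asked, in the order asked, and still so for the second after the job is handed in, with the robot touching nothing.
It also fails if it takes over 38 s, if anything falls off the work surface, if the arm or the gripper's body presses on something with over 40 N, if the wrist force passes 120 N, or if a joint passes its speed limit or range.

## Working session

There is one attempt and no reset: what is moved stays moved. The work goes in short steps, Python scripts to look and compute and a shell command to move; the robot and the scene stay as the last step left them, time stands still between calls to the robot, and variables do not carry over. Pictures are saved under pics/ and viewed, and the job is handed in when it is done.

```bash
mkdir -p pics; ls
python3 - <<'E'
from rig import sensors, optics, arm
import cv2
s=sensors.read_state()
for k,v in s.items(): print(k,v)
print(arm.grip_depth)
for n in("scene","top"):
    im=optics.capture(n); cv2.imwrite(f"pics/{n}0.png",im[:,:,::-1]); print(n,optics.camera_info(n))
E
```

```text
pics
time 0.0
joint_positions [-1.48012114e+00  1.59053477e-01  1.59822157e+00 -9.20193894e-06
  1.38619932e+00 -2.10088709e-01]
qvel [ 1.04189129e-04 -8.42611300e-05 -5.00801251e-04 -8.31476612e-04
  2.31460590e-03  3.78342258e-04]
joint_torque [ 8.82340955e-04 -3.85571730e+01 -3.22108626e+01  7.01192091e-02
  3.75851803e-02 -1.35691948e-04]
eef_pos [ 170.26890329 -548.5563879   213.62177967]
orientation [ 0.10597281 -0.1058998   0.69979022 -0.69846163]
contact_force [ 0.48727902 -0.29622475  0.10130262]
wrist_torque [ 0.03570777  0.00365232 -0.02017191]
opening 92.18040478972519
18.700000000000003
scene {'intrinsics': array([[474.21300932,   0.        , 321.80123039],
       [  0.        , 474.21300932, 238.65838542],
       [  0.        ,   0.        ,   1.        ]]), 'distortion': array([-0.07531758,  0.        ,  0.        ,  0.        ,  0.        ]), 'world_to_cam': array([[ 1.45814429e-01,  9.89308307e-01, -2.68813309e-03,
        -1.13799484e+02],
       [-7.36994572e-01,  1.10437696e-01,  6.66815204e-01,
         3.29039444e+02],
       [ 6.59982692e-01, -9.52501385e-02,  7.45218262e-01,
        -1.18158243e+03],
       [ 0.00000000e+00,  0.00000000e+00,  0.00000000e+00,
         1.00000000e+00]])}
top {'intrinsics': array([[471.44651192,   0.        , 321.12320587],
       [  0.        , 471.44651192, 232.60757769],
       [  0.        ,   0.        ,   1.        ]]), 'distortion': array([-0.11092527,  0.        ,  0.        ,  0.        ,  0.        ]), 'world_to_cam': array([[-2.74774438e-02, -9.99440743e-01, -1.90575794e-02,
         5.28862582e+01],
       [ 9.88016093e-01, -3.00502311e-02,  1.51397435e-01,
        -5.19886623e+02],
       [-1.51885449e-01, -1.46691806e-02,  9.88289242e-01,
        -7.84387265e+02],
       [ 0.00000000e+00,  0.00000000e+00,  0.00000000e+00,
         1.00000000e+00]])}
```

View pics/scene0.png

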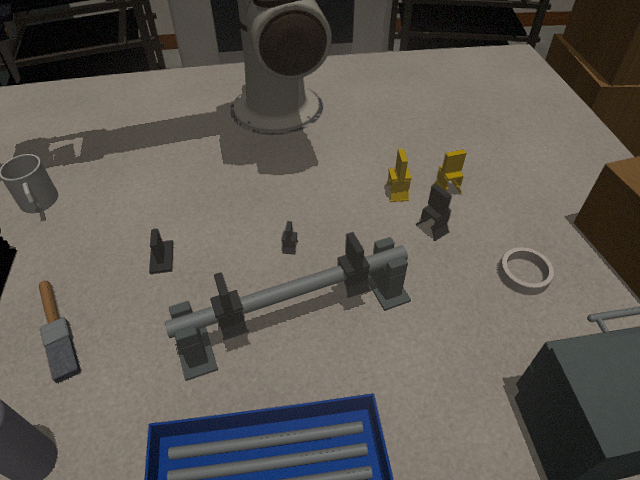

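View pics/top0.png

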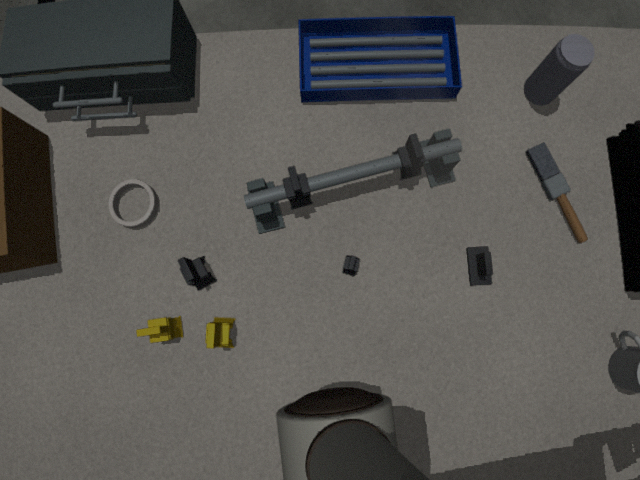

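Scene view candidates: a dark grey clip at (435,213), a smaller dark one at (289,238), a flat-footed divider at (160,252), and yellow clips at (400,178) and (452,168). The two fitted dividers are at (228,305) and (352,263). The dark one at (435,213), top view (196,272), fits "large, dark grey, with arms". I'll confirm it in crops.

Run:
```python
import cv2,numpy as np
def g(a): return np.clip(255*(a/255.)**0.6,0,255).astype(np.uint8)
a=cv2.imread("pics/scene0.png");b=cv2.imread("pics/top0.png")
c1=cv2.resize(a[165:255,395:485],(400,400),interpolation=cv2.INTER_CUBIC)
c2=cv2.resize(b[235:305,160:230],(400,400),interpolation=cv2.INTER_CUBIC)
cv2.imwrite("pics/crop0.png",g(np.hstack([c1,c2])))
c1=cv2.resize(a[220:400,155:425],(800,533),interpolation=cv2.INTER_CUBIC)
cv2.imwrite("pics/crop1.png",g(c1))
c1=cv2.resize(b[120:240,235:475],(800,400),interpolation=cv2.INTER_CUBIC)
cv2.imwrite("pics/crop2.png",g(c1))
```

```text
(no output)
```

View pics/crop0.png

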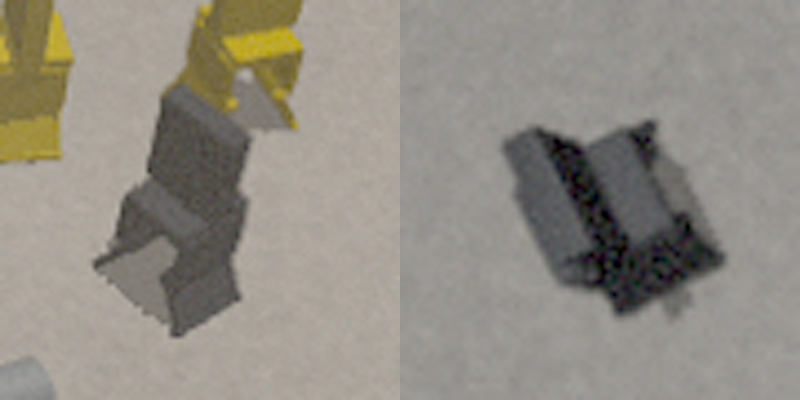

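View pics/crop1.png

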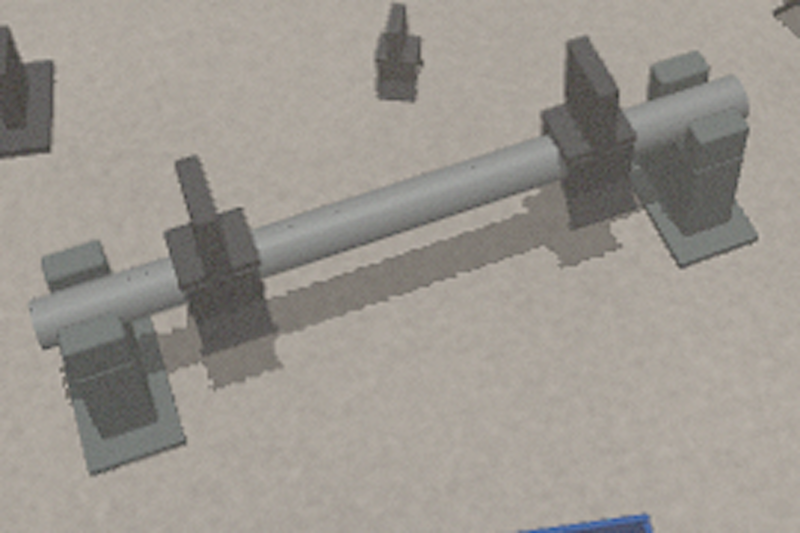

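View pics/crop2.png

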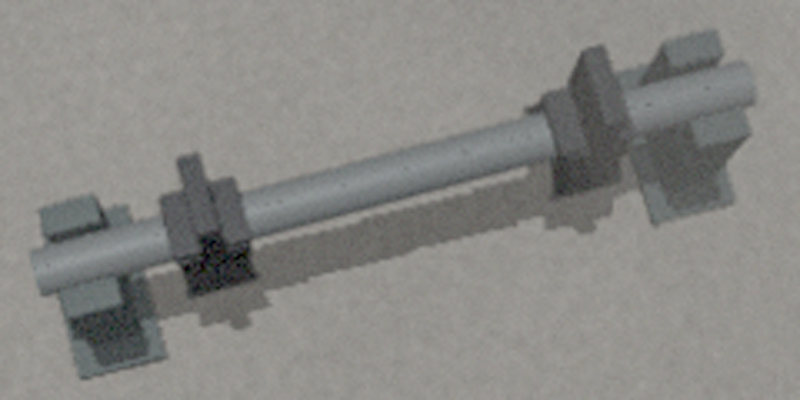

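The crops confirm it. The dark clip has a fin, a block and two splayed arms, is full size, and stands upright. The bar runs from about (165,328) to (408,253) in the scene view, with cradles at both ends. Next I'll measure.

```bash
cat > h.py <<'E'
import numpy as np,cv2
from rig import sensors, optics, arm
CI={n:optics.camera_info(n) for n in("scene","top")}
def ray(n,uv):
    c=CI[n];p=cv2.undistortPoints(np.array(uv,float).reshape(-1,1,2),c['intrinsics'],c['distortion']).reshape(-1,2)
    d=np.c_[p[:,0],-p[:,1],-np.ones(len(p))]
    W=c['world_to_cam'];R,t=W[:3,:3],W[:3,3]
    return -R.T@t,(d@R)
def onz(n,uv,z):
    o,d=ray(n,uv);return o+d*((z-o[2])/d[:,2])[:,None]
def proj(n,P):
    c=CI[n];W=c['world_to_cam'];q=np.atleast_2d(P)@W[:3,:3].T+W[:3,3]
    q=q*[1,-1,-1]
    return cv2.projectPoints(q.reshape(-1,1,3),np.zeros(3),np.zeros(3),c['intrinsics'],c['distortion'])[0].reshape(-1,2)
def tri(uvs,uvt):
    o1,d1=ray("scene",uvs);o2,d2=ray("top",uvt);out=[]
    for a,b in zip(d1,d2):
        s=np.linalg.lstsq(np.c_[a,-b],o2-o1,rcond=None)[0]
        p,q=o1+a*s[0],o2+b*s[1];out.append(np.r_[(p+q)/2,np.linalg.norm(p-q)])
    return np.array(out)
def crop(im,x0,y0,w,hh,k,fn,g=.6,dots=()):
    c=cv2.resize(im[y0:y0+hh,x0:x0+w],None,fx=k,fy=k,interpolation=cv2.INTER_CUBIC)
    c=np.clip(255*(c/255.)**g,0,255).astype(np.uint8)
    for i in range(0,w,10): cv2.putText(c,str(x0+i),(i*k,10),0,.35,(0,0,255),1); cv2.line(c,(i*k,12),(i*k,18),(0,0,255),1)
    for i in range(0,hh,10): cv2.putText(c,str(y0+i),(0,i*k+4),0,.35,(0,0,255),1); cv2.line(c,(24,i*k),(30,i*k),(0,0,255),1)
    for u,v in dots: cv2.circle(c,(int((u+.5-x0)*k),int((v+.5-y0)*k)),2,(0,255,0),-1)
    cv2.imwrite(fn,c)
E
python3 - <<'E'
from h import *
a=cv2.imread("pics/scene0.png");b=cv2.imread("pics/top0.png")
crop(a,408,178,60,65,9,"pics/c_s.png",.5);crop(b,170,248,55,48,12,"pics/c_t.png",.5)
E
```

```text
(no output)
```

View pics/c_s.png

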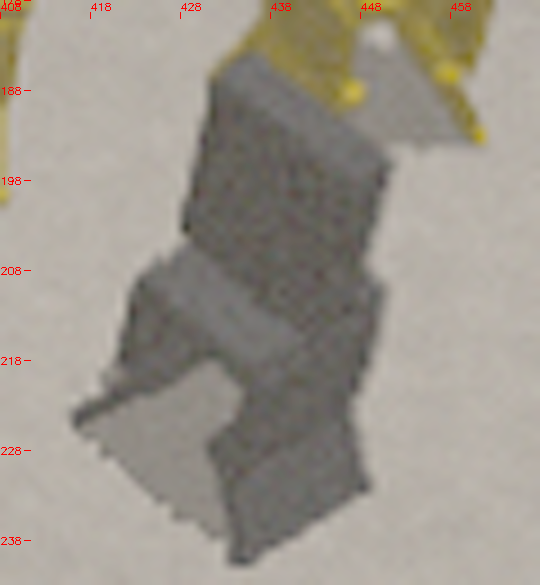

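View pics/c_t.png

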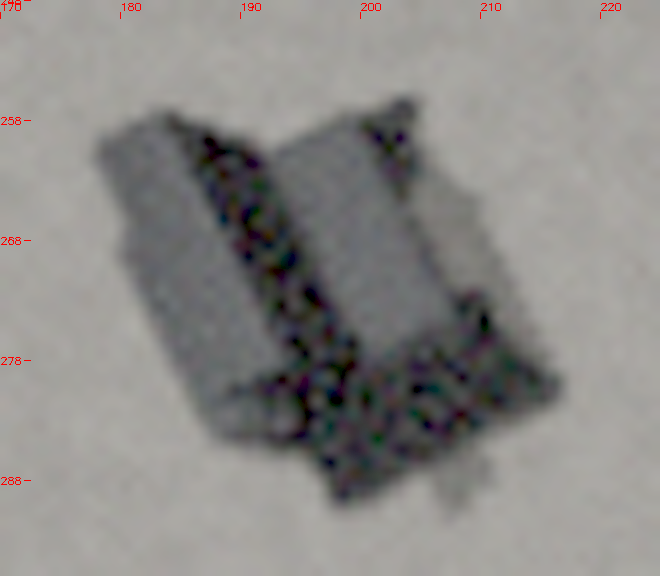

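Run:
```python
from h import *
def q(n,uv,z):
    p=onz(n,np.array(uv)-.5,z);print(n,z,p[:,:2].round(1).tolist());c=p.mean(0)
    L=np.linalg.norm(np.roll(p,-1,0)-p,axis=1);e=p[2]-p[1];e2=p[3]-p[0]
    print(' centre',c.round(1),'sides',L.round(1),'ang long',np.degrees(np.arctan2(e[1],e[0])).round(1),np.degrees(np.arctan2(e2[1],e2[0])).round(1))
q("top",[(178,260.7),(183.3,257.4),(193.8,278.7),(188.5,281.3)],98)
q("top",[(192.7,260.8),(199.7,257.5),(207.8,274.7),(200.5,278)],53)
q("scene",[(431.5,186.8),(436,183.7),(451.3,195.8),(446.5,199.3)],98)
q("scene",[(425,210.5),(429.5,206),(441,215),(437,219)],53)
# tips on the table
q("top",[(198.3,290),(216.3,280.5),(204.3,256),(190,262)],0)
q("scene",[(434.5,240.5),(449,232.5),(430,212),(416.3,225)],0)
print(tri(np.array([(431.5,186.8),(436,183.7),(451.3,195.8)])-.5,np.array([(193.8,278.7),(188.5,281.3),(178,260.7)])-.5))
print(tri(np.array([(431.5,186.8),(436,183.7),(451.3,195.8),(446.5,199.3)])-.5,np.array([(188.5,281.3),(178,260.7),(183.3,257.4),(193.8,278.7)])-.5))
```

```text
top 98 [[473.8, 273.3], [479.0, 264.5], [443.7, 246.6], [439.7, 255.3]]
 centre [459.  259.9  98. ] sides [10.2 39.5  9.6 38.5] ang long -153.1 -152.2
top 53 [[477.5, 261.9], [483.0, 249.6], [452.9, 235.2], [447.5, 247.9]]
 centre [465.2 248.7  53. ] sides [13.4 33.4 13.8 33.1] ang long -154.4 -155.0
scene 98 [[445.8, 245.6], [439.0, 256.1], [473.4, 273.0], [480.7, 261.8]]
 centre [459.7 259.1  98. ] sides [12.5 38.4 13.4 38.5] ang long 26.2 24.9
scene 53 [[459.0, 236.9], [448.8, 248.6], [474.4, 262.4], [483.1, 252.1]]
 centre [466.3 250.   53. ] sides [15.5 29.1 13.5 28.5] ang long 28.4 32.2
top 0 [[429.1, 266.6], [445.7, 233.2], [491.3, 255.8], [480.8, 282.6]]
 centre [461.7 259.6   0. ] sides [37.3 50.9 28.8 54.2] ang long 26.4 17.2
scene 0 [[488.1, 255.3], [472.6, 289.0], [413.9, 269.3], [444.3, 232.5]]
 centre [454.7 261.6   0. ] sides [37.1 61.9 47.7 49.4] ang long -161.5 -152.5
[[4.43786160e+02 2.46813755e+02 9.61265102e+01 5.97469604e-01]
 [4.39716967e+02 2.55422796e+02 9.86701451e+01 5.48947716e-01]
 [4.73690711e+02 2.73029817e+02 9.83125672e+01 3.55324966e-01]]
[[439.27252301 252.83180247  92.36717198   8.19389311]
 [468.69510223 252.41488975 127.7907176   21.46463792]
 [479.16286998 266.31793016 103.32393878   6.82781174]
 [448.35427573 267.53824861  64.54658688  22.00751871]]
```

Run:
```python
from h import *
a=cv2.imread("pics/scene0.png");b=cv2.imread("pics/top0.png")
L=[("scene",a,205,265,45,55),("scene",a,330,225,50,50),("top",b,278,158,45,55),("top",b,390,130,45,55)]
ims=[]
for i,(n,im,x,y,w,h_) in enumerate(L): crop(im,x,y,w,h_,11 if w==45 else 11,f"pics/d{i}.png",.6)
A=[cv2.imread(f"pics/d{i}.png") for i in range(4)]
A=[cv2.copyMakeBorder(x,0,605-x.shape[0],0,0,0) for x in A]
cv2.imwrite("pics/d_top.png",cv2.resize(np.hstack(A[2:]),(800,489)));cv2.imwrite("pics/d_sc.png",cv2.resize(np.hstack([x[:,:495] for x in A[:2]]),(800,489)))
```

```text
(no output)
```

View pics/d_top.png

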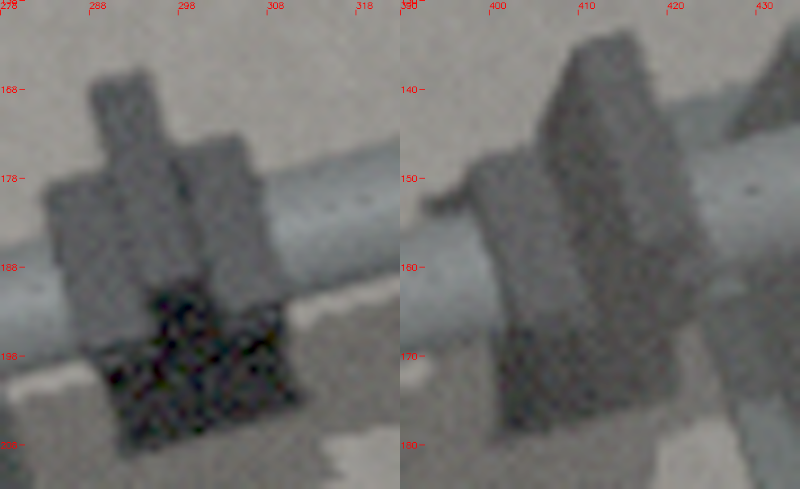

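View pics/d_sc.png

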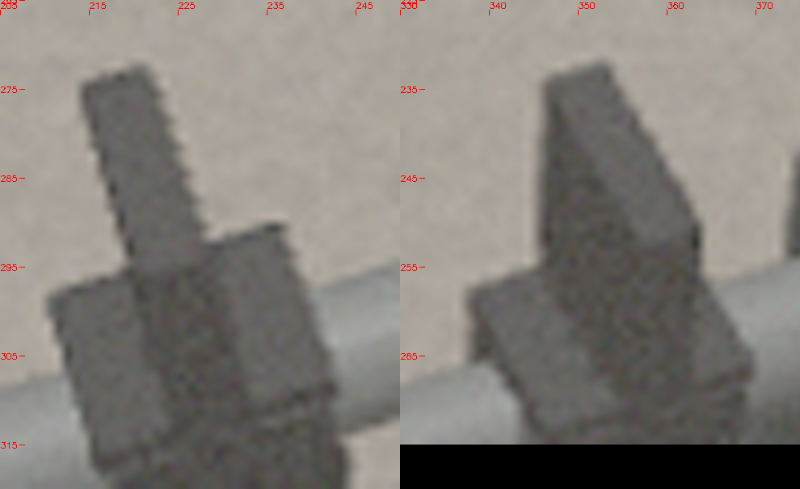

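```bash
python3 - <<'E'
from h import *
def q(n,uv,z):
    p=onz(n,np.array(uv)-.5,z);c=p.mean(0)
    L=np.linalg.norm(np.roll(p,-1,0)-p,axis=1);e=p[2]-p[1];e2=p[3]-p[0]
    print(n,z,' centre',c.round(1),'sides',L.round(1),'ang',np.degrees(np.arctan2(e[1],e[0])).round(1),np.degrees(np.arctan2(e2[1],e2[0])).round(1));return c
tl=q("top",[(288,167.9),(294.65,165.9),(301.1,188.9),(294.9,190.8)],143)
tlb=q("top",[(283.1,179.4),(305.3,173.2),(310.1,191.7),(287.2,197.1)],98)
tr=q("top",[(410.2,134.7),(416.1,133.6),(423.75,155.6),(417,157.5)],143)
sl=q("scene",[(214.2,275.1),(221.65,272.6),(228.1,292.6),(219.6,294.8)],143)
slb=q("scene",[(210.6,299),(236.5,290.4),(242.7,308.6),(216.2,317.9)],98)
sr=q("scene",[(346.65,234),(353.4,232.3),(363.5,250.6),(357,252.6)],143)
# scene-left == top-right
for a,b in((tl,tr),(tlb,tr),(sr,sl),(sr,slb)):
    v=a-b;print('mid',((a+b)/2).round(1),'dist',np.linalg.norm(v[:2]).round(1),'bar dir',np.degrees(np.arctan2(v[1],v[0])).round(2))
E
python3 - <<'E'
# bar edges: gradient along perpendiculars
from h import *
mid=np.array([0,0.]);
for n in("scene","top"):
    im=cv2.GaussianBlur(cv2.imread(f"pics/{n}0.png"),(0,0),.7).astype(float).sum(2)
    A,B=((250,299.),(335,272.5)) if n=="scene" else ((315,182.),(395,162.))
    A,B=np.array(A),np.array(B);d=(B-A)/np.linalg.norm(B-A);nn=np.array([-d[1],d[0]])
    for f in np.linspace(0,1,6):
        P=A+f*(B-A);t=np.arange(-14,14.1,.5);S=P+t[:,None]*nn
        v=cv2.remap(im.astype(np.float32),S[:,0].astype(np.float32)[None],S[:,1].astype(np.float32)[None],1)[0]
        g=np.gradient(v);print(n,P.round(1),' '.join(f"{x:.0f}" for x in v[::2]))
E
```

```text
top 143  centre [593.1  76.  143. ] sides [10.9 38.6 10.1 38.6] ang -165.9 -164.7
top 98  centre [593.5  76.5  98. ] sides [38.3 32.6 38.8 31. ] ang -167.2 -168.1
top 143  centre [ 641.2 -117.9  143. ] sides [ 9.7 38.  11.3 38.9] ang -165.2 -167.6
scene 143  centre [ 640.  -118.2  143. ] sides [10.7 36.3 11.5 35.2] ang 13.3 11.9
scene 98  centre [ 642.6 -117.5   98. ] sides [38.8 33.9 38.7 34.3] ang 13.3 13.5
scene 143  centre [593.3  76.2 143. ] sides [10.7 38.  10.2 38.5] ang 11.5 12.2
mid [617.1 -20.9 143. ] dist 199.7 bar dir 103.92
mid [617.3 -20.7 120.5] dist 200.1 bar dir 103.77
mid [616.7 -21.  143. ] dist 199.9 bar dir 103.51
mid [618.  -20.6 120.5] dist 199.9 bar dir 104.29
scene [250. 299.] 373 372 369 371 375 376 377 373 355 318 293 303 318 332 353 358 345 317 295 278 262 243 227 208 190 202 277 354 374
scene [267.  293.7] 365 363 359 358 360 366 371 366 342 301 297 312 323 337 351 351 334 309 290 273 256 242 224 205 188 209 299 349 356
scene [284.  288.4] 370 368 367 363 360 366 371 364 334 303 299 312 325 339 353 351 329 304 288 273 254 236 219 199 184 241 322 353 359
s
[... 498 characters left out ...]
 199 171 164 214 264 255 214 187 180 176
top [331. 178.] 316 316 312 310 311 311 298 263 236 238 252 268 287 298 294 273 249 230 212 188 165 174 234 282 276 232 195 181 177
top [347. 174.] 317 314 311 309 311 311 292 252 232 239 252 270 288 295 283 260 241 224 205 183 166 192 255 278 239 195 175 172 175
top [363. 170.] 318 315 312 310 310 300 270 237 232 245 261 276 286 290 277 254 236 219 197 173 165 211 274 291 252 206 183 182 181
top [379. 166.] 317 316 317 318 313 298 266 237 233 244 257 274 287 289 268 245 228 211 190 169 177 234 276 258 216 188 180 180 180
top [395. 162.] 312 310 291 244 189 168 189 220 237 251 265 273 274 270 262 245 228 212 190 165 154 163 176 180 178 178 179 177 173
```

```bash
cat >> h.py <<'E'
from scipy.spatial.transform import Rotation as Ro
def R_tool(s=None):
    s=s or sensors.read_state();w,x,y,z=s['orientation'];return Ro.from_quat([x,y,z,w]).as_matrix()
def want(yaw_deg):  # y down, z(jaw) at yaw
    a=np.radians(yaw_deg);z=np.array([np.cos(a),np.sin(a),0]);y=np.array([0,0,-1.]);return np.c_[np.cross(y,z),y,z]
def delta(tgt,yaw):
    s=sensors.read_state();R=R_tool(s);p=s['eef_pos']
    rv=Ro.from_matrix(R.T@want(yaw)).as_rotvec()
    print('d tool mm',(R.T@(np.array(tgt)-p)).round(1),'rotvec rad',rv.round(4),'yaw now',np.degrees(np.arctan2(R[1,2],R[0,2])).round(2),'pos',p.round(1))
E
python3 - <<'E'
from h import *
a=np.radians(103.8);g=np.array([617.1,-20.8,78]);u=np.array([np.cos(a),np.sin(a),0])
for n,P,d,ts in(("scene",(250,299),(85,-26.5),(-5.45,12.04)),("scene",(301,283.1),(85,-26.5),(-6.15,11)),("top",(347,174),(80,-20),(-7.53,7.5)),("top",(363,170),(80,-20),(-8,7.27))):
    d=np.array(d)/np.hypot(*d);nn=np.array([-d[1],d[0]])
    for t in ts:
        o,r=ray(n,[np.array(P)+t*nn]);c=np.cross(r[0],u);print(n,((g-o)@c/np.linalg.norm(c)).round(1),end=' ')
    print()
print(R_tool().round(3)); 
print('yellow',onz("top",[(165,330),(220,333)],60).round(0).tolist())
delta([459.4,259.9,213],116.3);delta([459.4,259.9,213],116.3-180)
E
```

```text
scene 13.5 scene -12.3 
scene 13.8 scene -12.1 
top -13.3 top 12.2 
top -13.6 top 12.4 
[[-0.955 -0.     0.296]
 [-0.296  0.002 -0.955]
 [-0.    -1.    -0.002]]
yellow [[359.0, 306.0, 60.0], [353.0, 212.0, 60.0]]
d tool mm [-515.7    2.  -686.6] rotvec rad [7.0000e-04 2.9834e+00 2.4000e-03] yaw now -72.77 pos [ 170.3 -548.6  213.8]
d tool mm [-515.7    2.  -686.6] rotvec rad [ 0.0016 -0.1582 -0.0005] yaw now -72.77 pos [ 170.3 -548.6  213.8]
```

The measurements agree. The clip is at (459.4, 259.9) with its fin axis at about 26.3°. The gap is at (617.1, -20.8) with the bar direction at 103.8°. The spacing between dividers came out at 199.8 mm against 200. I'll move over the clip now.

```bash
python3 -m jog '[{"dx":-0.0155,"dz":-0.0206},{"dx":-0.0412,"dz":-0.055},{"dx":-0.067,"dz":-0.089},{"dx":-0.0925,"dz":-0.123},{"dx":-0.118,"dz":-0.157}]'
```

```text
$[0]: bad value
```

```bash
python3 -m jog '[{"dx":-0.0258,"dz":-0.0343},{"dx":-0.0516,"dz":-0.0686},{"dx":-0.0774,"dz":-0.103},{"dx":-0.1032,"dz":-0.1373},{"dx":-0.129,"dz":-0.1715}]'; python3 -c "
from h import *
delta([459.4,259.9,213],-63.7)"
```

```text
d tool mm [-515.7    2.  -686.6] rotvec rad [ 0.0016 -0.1582 -0.0005] yaw now -72.77 pos [ 170.3 -548.6  213.8]$[0]: bad value
```

```bash
python3 -m jog '[{"dx":-0.0155,"dy":0,"dz":-0.0206,"ax":0,"ay":0,"az":0,"fingers":0},{"dx":-0.0412,"dy":0,"dz":-0.055,"ax":0,"ay":0,"az":0,"fingers":0},{"dx":-0.067,"dy":0,"dz":-0.089,"ax":0,"ay":0,"az":0,"fingers":0},{"dx":-0.0925,"dy":0,"dz":-0.123,"ax":0,"ay":0,"az":0,"fingers":0},{"dx":-0.118,"dy":0,"dz":-0.157,"ax":0,"ay":0,"az":0,"fingers":0}]'; python3 -c "
from h import *
delta([459.4,259.9,213],-63.7)"
```

```text
time: 0.6
eef_pos: [236.7, -362.4, 214.0]
orientation: [0.106, -0.106, 0.699, -0.699]
contact_force: [1.1, 0.8, 0.4]
opening: 91.7
d tool mm [-396.8    1.6 -528.6] rotvec rad [ 0.0008 -0.1587 -0.0003] yaw now -72.8 pos [ 236.7 -362.4  214. ]
```

```bash
python3 -m jog '[{"dx":-0.0258,"dy":0,"dz":-0.0343,"ax":0,"ay":0,"az":0,"fingers":0},{"dx":-0.0516,"dy":0,"dz":-0.0686,"ax":0,"ay":0,"az":0,"fingers":0},{"dx":-0.0774,"dy":0,"dz":-0.103,"ax":0,"ay":0,"az":0,"fingers":0},{"dx":-0.1032,"dy":0,"dz":-0.1373,"ax":0,"ay":0,"az":0,"fingers":0},{"dx":-0.129,"dy":0,"dz":-0.1715,"ax":0,"ay":0,"az":0,"fingers":0}]'; python3 -m jog '[{"dx":-0.0258,"dy":0,"dz":-0.0343,"ax":0,"ay":0,"az":0,"fingers":0},{"dx":-0.0516,"dy":0,"dz":-0.0686,"ax":0,"ay":0,"az":0,"fingers":0},{"dx":-0.0774,"dy":0,"dz":-0.103,"ax":0,"ay":0,"az":0,"fingers":0},{"dx":-0.1032,"dy":0,"dz":-0.1373,"ax":0,"ay":0,"az":0,"fingers":0},{"dx":-0.129,"dy":0,"dz":-0.1715,"ax":0,"ay":0,"az":0,"fingers":0}]'; python3 -c "
from h import *
delta([459.4,259.9,213],-63.7)"
```

```text
time: 1.1
eef_pos: [309.0, -160.5, 214.3]
orientation: [0.106, -0.106, 0.699, -0.699]
contact_force: [-0.1, -0.2, -1.1]
opening: 91.9
time: 1.6
eef_pos: [381.4, 41.7, 214.5]
orientation: [-0.106, 0.106, -0.699, 0.699]
contact_force: [1.2, -0.4, -0.3]
opening: 91.9
d tool mm [-139.2    1.5 -185.2] rotvec rad [-0.0003 -0.158  -0.0002] yaw now -72.75 pos [381.4  41.7 214.5]
```

```bash
python3 -m jog '[{"dx":-0.0279,"dy":0,"dz":-0.037,"ax":0,"ay":-0.04,"az":0,"fingers":0},{"dx":-0.0557,"dy":0,"dz":-0.0741,"ax":0,"ay":-0.08,"az":0,"fingers":0},{"dx":-0.0835,"dy":0,"dz":-0.111,"ax":0,"ay":-0.12,"az":0,"fingers":0},{"dx":-0.115,"dy":0,"dz":-0.153,"ax":0,"ay":-0.158,"az":0,"fingers":0},{"dx":-0.1392,"dy":0,"dz":-0.1852,"ax":0,"ay":-0.158,"az":0,"fingers":0}]'; python3 -c "
from h import *
b=optics.capture('top')[:,:,::-1];crop(b,140,210,100,100,6,'pics/over.png')
delta([459.4,259.9,57],-63.7)
print(sensors.read_state()['joint_positions'].round(2))"
```

```text
time: 2.1
eef_pos: [459.3, 260.4, 214.0]
orientation: [0.161, -0.162, 0.688, -0.688]
contact_force: [-0.4, 0.1, 0.9]
opening: 91.7
d tool mm [  3.1 156.4   4.4] rotvec rad [ 0.0034  0.0032 -0.0011] yaw now -63.51 pos [460.3 264.7 213.4]
[0.29 0.04 1.72 0.   1.37 1.4 ]
```

View pics/over.png

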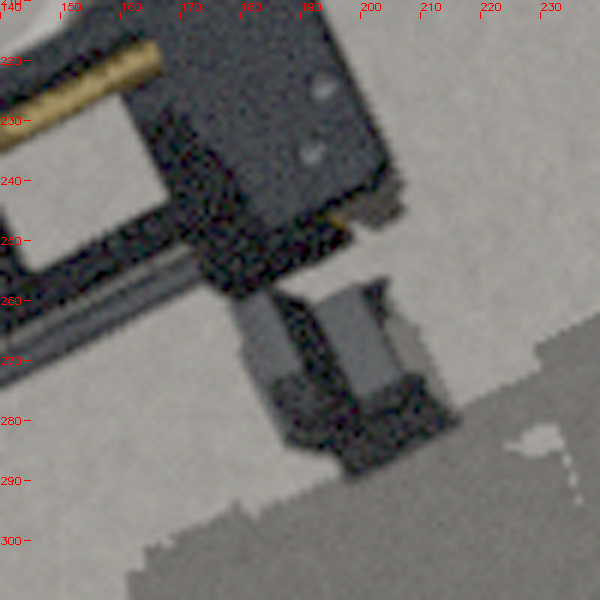

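The gripper is over the clip and the arm is still settling. I'll descend part way and re-check.

```bash
python3 -m jog '[{"dx":0,"dy":0.02,"dz":0,"ax":0,"ay":0,"az":0,"fingers":0.1},{"dx":0,"dy":0.045,"dz":0,"ax":0,"ay":0,"az":0,"fingers":0.2},{"dx":0,"dy":0.07,"dz":0,"ax":0,"ay":0,"az":0,"fingers":0.3},{"dx":0,"dy":0.09,"dz":0,"ax":0,"ay":0,"az":0,"fingers":0.4},{"dx":0,"dy":0.1,"dz":0,"ax":0,"ay":0,"az":0,"fingers":0.4}]' 30; python3 -c "
from h import *
delta([459.4,259.9,57],-63.7)
im=optics.capture('scene')[:,:,::-1];crop(im,380,120,130,130,5,'pics/over2.png')
delta([459.4,259.9,57],-63.7)"
```

```text
time: 2.65
eef_pos: [457.7, 257.4, 112.1]
orientation: [-0.159, 0.162, -0.689, 0.689]
contact_force: [-0.6, 0.1, -0.7]
opening: 55.5
d tool mm [-2.8 55.1 -1.5] rotvec rad [ 0.0007 -0.0002  0.0041] yaw now -63.71 pos [457.7 257.4 112.1]
d tool mm [-3.3 54.4 -1.5] rotvec rad [ 0.0009 -0.0004  0.0051] yaw now -63.72 pos [457.4 257.2 111.4]
```

View pics/over2.png

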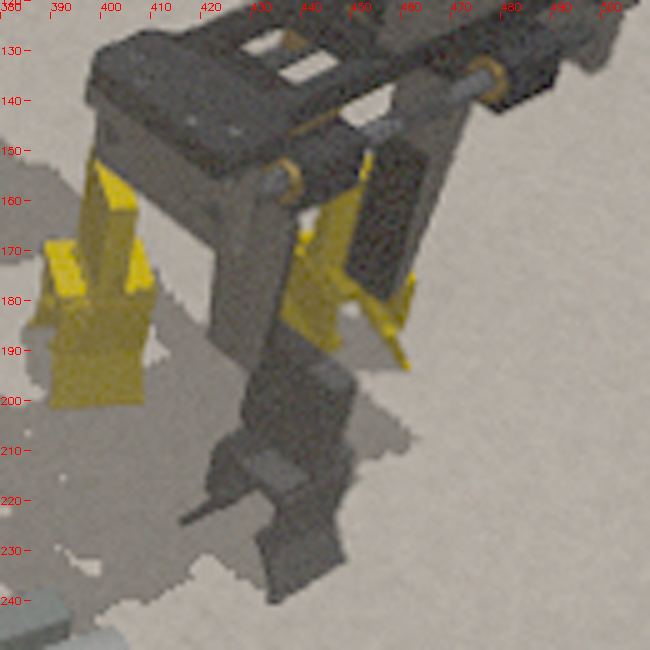

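The fingers straddle the fin: left finger at (430,170), right at (455,165), with the fin's top in between. The offset is about 3 mm, so I'll correct it while descending and let the arm settle.

```bash
python3 -m jog '[{"dx":0,"dy":0.01,"dz":0,"ax":0,"ay":0,"az":0,"fingers":0.4},{"dx":0,"dy":0.02,"dz":0,"ax":0,"ay":0,"az":0,"fingers":0.4},{"dx":0,"dy":0.03,"dz":0,"ax":0,"ay":0,"az":0,"fingers":0.4},{"dx":0,"dy":0.03,"dz":0,"ax":0,"ay":0,"az":0,"fingers":0.4},{"dx":0,"dy":0.03,"dz":0,"ax":0,"ay":0,"az":0,"fingers":0.4}]' 30; python3 -c "
from h import *
delta([459.4,259.9,57],-63.7)"
```

```text
time: 3.2
eef_pos: [459.4, 257.9, 84.6]
orientation: [0.161, -0.161, 0.689, -0.689]
contact_force: [0.2, 0.3, -0.5]
opening: 55.1
d tool mm [-0.9 27.6 -1.8] rotvec rad [ 0.0001 -0.0002  0.0002] yaw now -63.71 pos [459.4 257.9  84.6]
```

```bash
python3 -m jog '[{"dx":-0.001,"dy":0.01,"dz":-0.0018,"ax":0,"ay":0,"az":0,"fingers":0.4},{"dx":-0.001,"dy":0.02,"dz":-0.0018,"ax":0,"ay":0,"az":0,"fingers":0.5},{"dx":-0.001,"dy":0.027,"dz":-0.0018,"ax":0,"ay":0,"az":0,"fingers":0.6},{"dx":-0.001,"dy":0.027,"dz":-0.0018,"ax":0,"ay":0,"az":0,"fingers":0.7},{"dx":-0.001,"dy":0.027,"dz":-0.0018,"ax":0,"ay":0,"az":0,"fingers":0.75}]' 30; python3 -c "
from h import *
delta([459.4,259.9,57],-63.7)
im=optics.capture('scene')[:,:,::-1];crop(im,380,120,130,130,5,'pics/over3.png')"
```

```text
time: 3.7
eef_pos: [459.3, 259.9, 57.3]
orientation: [-0.161, 0.161, -0.689, 0.689]
contact_force: [0.4, -0.1, -0.9]
opening: 25.1
d tool mm [-0.1  0.3  0. ] rotvec rad [ 0.0001 -0.0002  0.0007] yaw now -63.71 pos [459.3 259.9  57.3]
```

View pics/over3.png

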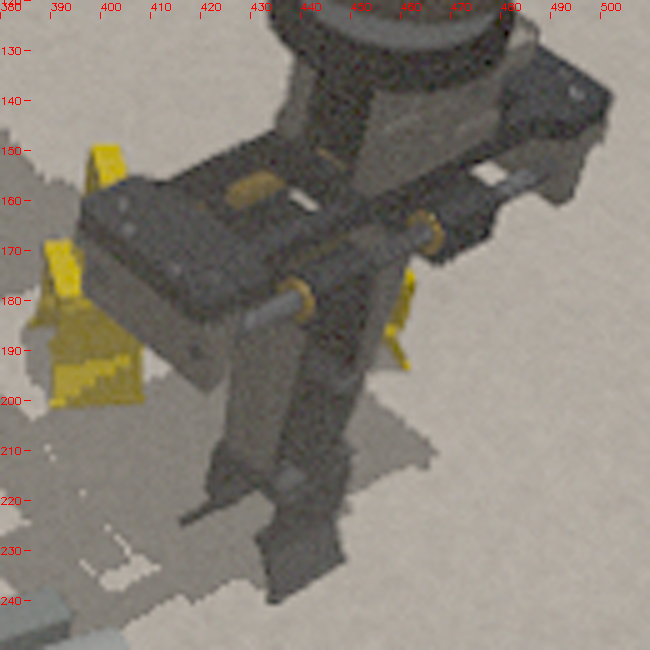

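The clip still stands where it was, with its arm tips at (415,225) and (433,241), and the fin is between the fingers. I'll close now.

```bash
python3 -m jog '[{"dx":0,"dy":0.0015,"dz":0,"ax":0,"ay":0,"az":0,"fingers":0.8},{"dx":0,"dy":0.0015,"dz":0,"ax":0,"ay":0,"az":0,"fingers":0.9},{"dx":0,"dy":0.0015,"dz":0,"ax":0,"ay":0,"az":0,"fingers":1},{"dx":0,"dy":0.0015,"dz":0,"ax":0,"ay":0,"az":0,"fingers":1},{"dx":0,"dy":0.0015,"dz":0,"ax":0,"ay":0,"az":0,"fingers":1}]' 55;  python3 -m jog '[{"dx":0,"dy":-0.01,"dz":0,"ax":0,"ay":0,"az":0,"fingers":1},{"dx":0,"dy":-0.03,"dz":0,"ax":0,"ay":0,"az":0,"fingers":1},{"dx":0,"dy":-0.06,"dz":0,"ax":0,"ay":0,"az":0,"fingers":1},{"dx":0,"dy":-0.09,"dz":0,"ax":0,"ay":0,"az":0,"fingers":1},{"dx":0,"dy":-0.12,"dz":0,"ax":0,"ay":0,"az":0,"fingers":1}]' 55;python3 -c "
from h import *
delta([617.1,-20.8,195],-76.2)"
```

```text
time: 4.25
eef_pos: [459.6, 260.0, 56.2]
orientation: [-0.161, 0.161, -0.689, 0.689]
contact_force: [-0.2, -1.6, 0.7]
opening: 11.9
time: 4.75
eef_pos: [459.3, 259.9, 177.9]
orientation: [0.161, -0.161, 0.689, -0.689]
contact_force: [-0.0, 1.0, -0.4]
opening: 11.5
d tool mm [-17.1 -17.1 321.6] rotvec rad [ 1.000e-04  2.179e-01 -3.000e-04] yaw now -63.71 pos [459.3 259.9 177.9]
```

Gripped: the opening is 11.5 mm on a 12 mm fin. Now I'll raise it and carry it to the gap.

```bash
python3 -m jog '[{"dx":0,"dy":-0.025,"dz":0.01,"ax":0,"ay":0.02,"az":0,"fingers":1},{"dx":-0.002,"dy":-0.04,"dz":0.035,"ax":0,"ay":0.05,"az":0,"fingers":1},{"dx":-0.004,"dy":-0.04,"dz":0.07,"ax":0,"ay":0.1,"az":0,"fingers":1},{"dx":-0.006,"dy":-0.04,"dz":0.11,"ax":0,"ay":0.15,"az":0,"fingers":1},{"dx":-0.008,"dy":-0.04,"dz":0.15,"ax":0,"ay":0.218,"az":0,"fingers":1}]' 55;python3 -c "
from h import *
delta([617.1,-20.8,218],-76.2)"
```

```text
time: 5.25
eef_pos: [533.6, 127.9, 217.1]
orientation: [-0.085, 0.084, -0.702, 0.702]
contact_force: [0.0, -0.6, -0.2]
opening: 11.6
d tool mm [-45.9  -0.8 164.3] rotvec rad [-0.0002 -0.0017 -0.0011] yaw now -76.3 pos [533.6 127.9 217.1]
```

```bash
python3 -m jog '[{"dx":-0.012,"dy":0,"dz":0.042,"ax":0,"ay":0,"az":0,"fingers":1},{"dx":-0.024,"dy":0,"dz":0.085,"ax":0,"ay":0,"az":0,"fingers":1},{"dx":-0.036,"dy":0,"dz":0.125,"ax":0,"ay":0,"az":0,"fingers":1},{"dx":-0.042,"dy":0,"dz":0.15,"ax":0,"ay":0,"az":0,"fingers":1},{"dx":-0.046,"dy":0,"dz":0.165,"ax":0,"ay":0,"az":0,"fingers":1}]' 55;python3 -m jog '[{"dx":0,"dy":0.01,"dz":0,"ax":0,"ay":0,"az":0,"fingers":1},{"dx":0,"dy":0.03,"dz":0,"ax":0,"ay":0,"az":0,"fingers":1},{"dx":0,"dy":0.045,"dz":0,"ax":0,"ay":0,"az":0,"fingers":1},{"dx":0,"dy":0.045,"dz":0,"ax":0,"ay":0,"az":0,"fingers":1},{"dx":0,"dy":0.045,"dz":0,"ax":0,"ay":0,"az":0,"fingers":1}]' 55;python3 -c "
from h import *
delta([617.1,-20.8,172],-76.2)
for n in('scene','top'):
    im=optics.capture(n)[:,:,::-1];cv2.imwrite(f'pics/{n}_h.png',im)
    crop(im,*((220,190,120,130) if n=='scene' else (300,110,120,100)),5,f'pics/hov_{n}.png')
delta([617.1,-20.8,172],-76.2)"
```

```text
time: 5.75
eef_pos: [617.7, -22.3, 216.5]
orientation: [-0.084, 0.084, -0.702, 0.702]
contact_force: [-0.4, 0.7, -0.3]
opening: 11.7
time: 6.25
eef_pos: [616.6, -19.2, 170.8]
orientation: [0.085, -0.086, 0.702, -0.702]
contact_force: [0.8, 0.2, -0.2]
opening: 11.6
d tool mm [-0.1 -1.2  1.6] rotvec rad [0.0006 0.0011 0.0009] yaw now -76.14 pos [616.6 -19.2 170.8]
d tool mm [0.7 0.2 0.8] rotvec rad [-0.0007  0.0006 -0.0015] yaw now -76.17 pos [617.6 -19.9 172.2]
```

View pics/hov_scene.png

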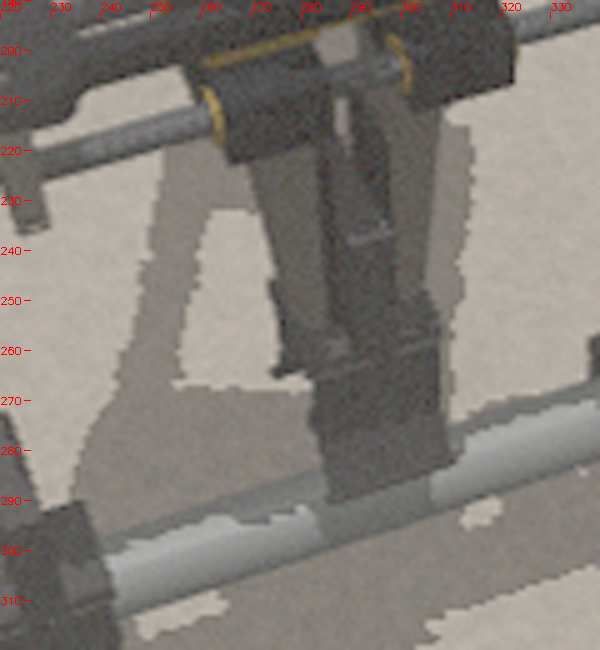

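View pics/hov_top.png

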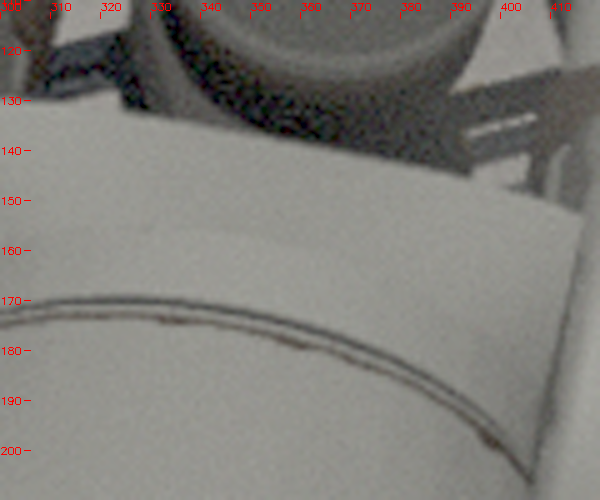

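The top view is blocked by the arm. The scene view shows the clip upright in the jaws over the bar, its near arm's tip edge running from about (285,290) to (311,283). I'll check this against the prediction.

Run:
```python
from h import *
im=cv2.imread('pics/scene_h.png')
T=np.array([617.3,-19.6,171.5])
a=np.radians(13.8);R=np.array([[np.cos(a),-np.sin(a),0],[np.sin(a),np.cos(a),0],[0,0,1]])
O=T-[0,0,56.2]
L=np.array([[26.5,20,0],[26.5,-20,0],[17,20,53],[17,-20,53],[-17,-20,53],[20,6,98],[20,-6,98]])
p=proj("scene",O+L@R.T);print((p+.5).round(1).tolist())
crop(im,250,215,80,85,8,'pics/hov_chk.png',.45,p)
```

```text
[[311.8, 283.9], [285.3, 292.6], [308.5, 255.4], [280.5, 264.1], [272.5, 246.3], [298.2, 237.5], [289.3, 240.2]]
```

View pics/hov_chk.png

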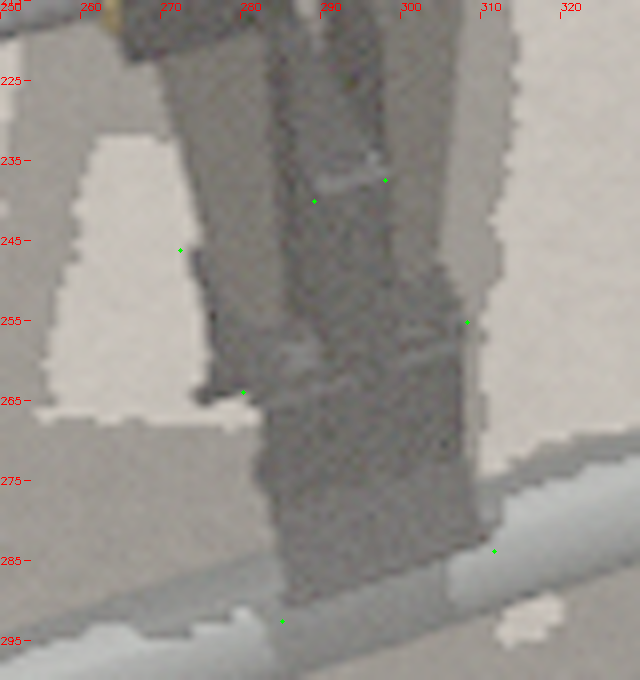

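The prediction and picture agree within about 1.5 px (2 mm), well inside the 5 mm allowance. I'll trim the position and descend to just above lip contact.

```bash
python3 -m jog '[{"dx":0,"dy":0.01,"dz":0.0008,"ax":0,"ay":0,"az":0,"fingers":1},{"dx":0,"dy":0.02,"dz":0.0008,"ax":0,"ay":0,"az":0,"fingers":1},{"dx":0,"dy":0.03,"dz":0.0008,"ax":0,"ay":0,"az":0,"fingers":1},{"dx":0,"dy":0.04,"dz":0.0008,"ax":0,"ay":0,"az":0,"fingers":1},{"dx":0,"dy":0.044,"dz":0.0008,"ax":0,"ay":0,"az":0,"fingers":1}]' 60;python3 -m jog '[{"dx":0,"dy":0,"dz":0,"ax":0,"ay":0,"az":0,"fingers":1},{"dx":0,"dy":0,"dz":0,"ax":0,"ay":0,"az":0,"fingers":1},{"dx":0,"dy":0,"dz":0,"ax":0,"ay":0,"az":0,"fingers":1},{"dx":0,"dy":0,"dz":0,"ax":0,"ay":0,"az":0,"fingers":1},{"dx":0,"dy":0,"dz":0,"ax":0,"ay":0,"az":0,"fingers":1}]' 60;python3 -c "
from h import *
im=optics.capture('scene')[:,:,::-1];crop(im,240,210,90,95,7,'pics/low.png')
delta([617.1,-20.8,101.2],-76.2)"
```

```text
time: 6.85
eef_pos: [616.2, -20.8, 125.0]
orientation: [0.084, -0.086, 0.702, -0.702]
contact_force: [0.3, 0.3, -1.7]
opening: 11.7
time: 7.35
eef_pos: [617.6, -21.1, 127.5]
orientation: [-0.085, 0.085, -0.702, 0.702]
contact_force: [-0.1, 1.4, -0.3]
opening: 11.5
d tool mm [ 0.3 26.2 -0.4] rotvec rad [-0.0002 -0.0001 -0.0005] yaw now -76.2 pos [617.5 -21.1 127.4]
```

View pics/low.png

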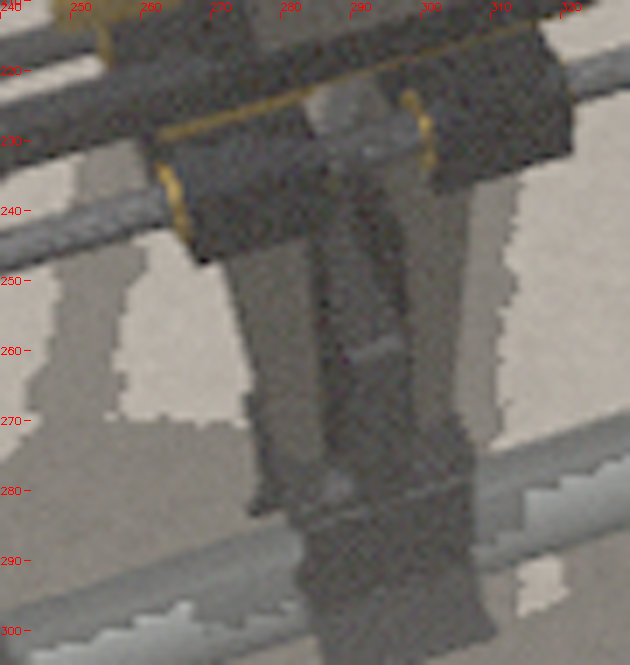

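The clip straddles the bar, with its near arm in front of the bar at (285–308, 283–303), and there is no contact force. Now I'll push.

```bash
python3 -m jog '[{"dx":0,"dy":0.004,"dz":0,"ax":0,"ay":0,"az":0,"fingers":1},{"dx":0,"dy":0.007,"dz":0,"ax":0,"ay":0,"az":0,"fingers":1},{"dx":0,"dy":0.010,"dz":0,"ax":0,"ay":0,"az":0,"fingers":1},{"dx":0,"dy":0.013,"dz":0,"ax":0,"ay":0,"az":0,"fingers":1},{"dx":0,"dy":0.015,"dz":0,"ax":0,"ay":0,"az":0,"fingers":1}]' 60;python3 -c "
from h import *
delta([617.1,-20.8,101.2],-76.2)"
```

```text
time: 7.9
eef_pos: [618.0, -21.4, 113.5]
orientation: [-0.085, 0.084, -0.702, 0.702]
contact_force: [-2.4, -0.1, 7.8]
opening: 11.6
d tool mm [ 0.8 12.3 -0.8] rotvec rad [-0.0012 -0.     -0.0014] yaw now -76.2 pos [618.  -21.4 113.5]
```

```bash
python3 -m jog '[{"dx":0.0003,"dy":0.003,"dz":0,"ax":0,"ay":0,"az":0,"fingers":1},{"dx":0.0003,"dy":0.006,"dz":0,"ax":0,"ay":0,"az":0,"fingers":1},{"dx":0.0003,"dy":0.008,"dz":0,"ax":0,"ay":0,"az":0,"fingers":1},{"dx":0.0003,"dy":0.010,"dz":0,"ax":0,"ay":0,"az":0,"fingers":1},{"dx":0.0003,"dy":0.010,"dz":0,"ax":0,"ay":0,"az":0,"fingers":1}]' 60;python3 -c "
from h import *
delta([617.1,-20.8,101.2],-76.2)"
```

```text
time: 8.4
eef_pos: [616.8, -20.9, 101.1]
orientation: [0.085, -0.085, 0.702, -0.702]
contact_force: [3.2, -1.2, -4.8]
opening: 11.6
d tool mm [-0.3 -0.1  0. ] rotvec rad [ 0.0007 -0.0001  0.0005] yaw now -76.2 pos [616.8 -20.9 101.1]
```

Snapped: the force reversed as the clip was drawn down. I'll press a little further to feel the block seat.

```bash
python3 -m jog '[{"dx":0,"dy":0.001,"dz":0,"ax":0,"ay":0,"az":0,"fingers":1},{"dx":0,"dy":0.002,"dz":0,"ax":0,"ay":0,"az":0,"fingers":1},{"dx":0,"dy":0.0025,"dz":0,"ax":0,"ay":0,"az":0,"fingers":1},{"dx":0,"dy":0.0025,"dz":0,"ax":0,"ay":0,"az":0,"fingers":1},{"dx":0,"dy":0.0025,"dz":0,"ax":0,"ay":0,"az":0,"fingers":1}]' 60;python3 -c "
from h import *
delta([617.1,-20.8,101.2],-76.2)
im=optics.capture('scene')[:,:,::-1];crop(im,200,210,170,130,4,'pics/press.png')
s=sensors.read_state();print(s['contact_force'],s['eef_pos'])"
```

```text
time: 8.9
eef_pos: [616.9, -20.9, 101.0]
orientation: [0.085, -0.085, 0.702, -0.702]
contact_force: [-3.9, 1.7, 7.6]
opening: 12.0
d tool mm [-0.2 -0.2 -0. ] rotvec rad [0.0003 0.0002 0.0004] yaw now -76.19 pos [616.9 -20.9 101. ]
[-4.70851738  1.80242842  7.45783935] [616.91987878 -20.90021363 101.00400907]
```

View pics/press.png

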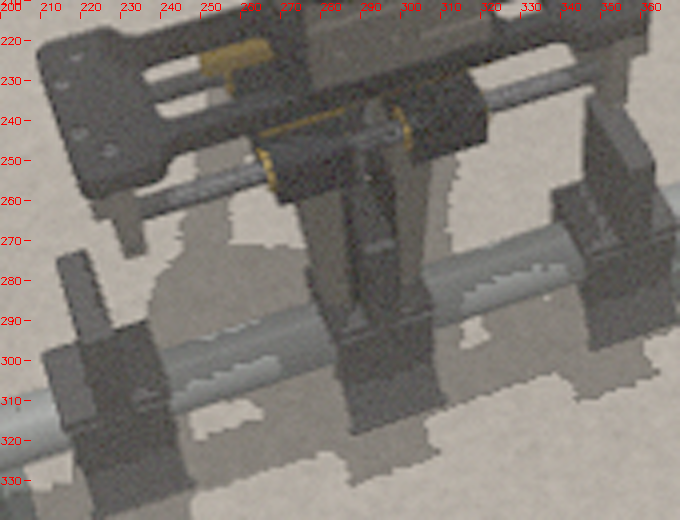

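TCP is held at 101.0 while the force rises, which is a hard stop exactly at the expected home height. The clip's block lines up with its neighbours in the picture. I'll ease the load, open and retreat.

```bash
python3 -m jog '[{"dx":0,"dy":-0.0015,"dz":0,"ax":0,"ay":0,"az":0,"fingers":1},{"dx":0,"dy":-0.0015,"dz":0,"ax":0,"ay":0,"az":0,"fingers":0.8},{"dx":0,"dy":-0.0015,"dz":0,"ax":0,"ay":0,"az":0,"fingers":0.6},{"dx":0,"dy":-0.0015,"dz":0,"ax":0,"ay":0,"az":0,"fingers":0.5},{"dx":0,"dy":-0.0015,"dz":0,"ax":0,"ay":0,"az":0,"fingers":0.5}]' 30; python3 -m jog '[{"dx":0,"dy":-0.01,"dz":0,"ax":0,"ay":0,"az":0,"fingers":0.5},{"dx":0,"dy":-0.03,"dz":0,"ax":0,"ay":0,"az":0,"fingers":0.5},{"dx":0,"dy":-0.06,"dz":0,"ax":0,"ay":0,"az":0,"fingers":0.5},{"dx":0,"dy":-0.09,"dz":0,"ax":0,"ay":0,"az":0,"fingers":0.5},{"dx":0,"dy":-0.12,"dz":0,"ax":0,"ay":0,"az":0,"fingers":0.5}]' 30
python3 -c "
from h import *
delta([420,-250,250],-76.2)"
```

```text
time: 9.45
eef_pos: [617.0, -21.2, 101.1]
orientation: [-0.085, 0.085, -0.702, 0.702]
contact_force: [0.1, 0.0, 0.3]
opening: 40.6
time: 9.95
eef_pos: [617.0, -21.1, 223.1]
orientation: [-0.085, 0.085, -0.702, 0.702]
contact_force: [-0.4, 0.3, 0.7]
opening: 45.8
d tool mm [245.9 -26.9 175.3] rotvec rad [-0.0003 -0.0001 -0.0006] yaw now -76.2 pos [617.  -21.1 223.1]
```

Now I'll move aside (two calls) so both cameras can see.

```bash
python3 -m jog '[{"dx":0.01,"dy":-0.02,"dz":0.01,"ax":0,"ay":0,"az":0,"fingers":0.5},{"dx":0.04,"dy":-0.027,"dz":0.03,"ax":0,"ay":0,"az":0,"fingers":0.5},{"dx":0.075,"dy":-0.027,"dz":0.055,"ax":0,"ay":0,"az":0,"fingers":0.5},{"dx":0.11,"dy":-0.027,"dz":0.08,"ax":0,"ay":0,"az":0,"fingers":0.5},{"dx":0.14,"dy":-0.027,"dz":0.11,"ax":0,"ay":0,"az":0,"fingers":0.5}]'; python3 -m jog '[{"dx":0.02,"dy":0,"dz":0.035,"ax":0,"ay":0,"az":0,"fingers":0.5},{"dx":0.04,"dy":0,"dz":0.075,"ax":0,"ay":0,"az":0,"fingers":0.5},{"dx":0.06,"dy":0,"dz":0.115,"ax":0,"ay":0,"az":0,"fingers":0.5},{"dx":0.075,"dy":0,"dz":0.15,"ax":0,"ay":0,"az":0,"fingers":0.5},{"dx":0.08,"dy":0,"dz":0.16,"ax":0,"ay":0,"az":0,"fingers":0.5}]'
python3 -c "
from h import *
ims=[]
for n in('scene','top'):
    im=optics.capture(n)[:,:,::-1];cv2.imwrite(f'pics/{n}_f.png',im)
crop(cv2.imread('pics/scene_f.png'),150,210,270,180,3,'pics/f1.png')
crop(cv2.imread('pics/top_f.png'),240,110,240,180,3,'pics/f2.png')"
```

```text
time: 10.45
eef_pos: [506.1, -162.0, 249.2]
orientation: [-0.086, 0.085, -0.702, 0.702]
contact_force: [0.9, -0.6, -0.0]
opening: 46.2
time: 10.95
eef_pos: [466.6, -339.2, 248.8]
orientation: [-0.084, 0.084, -0.702, 0.703]
contact_force: [0.9, -0.1, -0.2]
opening: 45.8
```

View pics/scene_f.png

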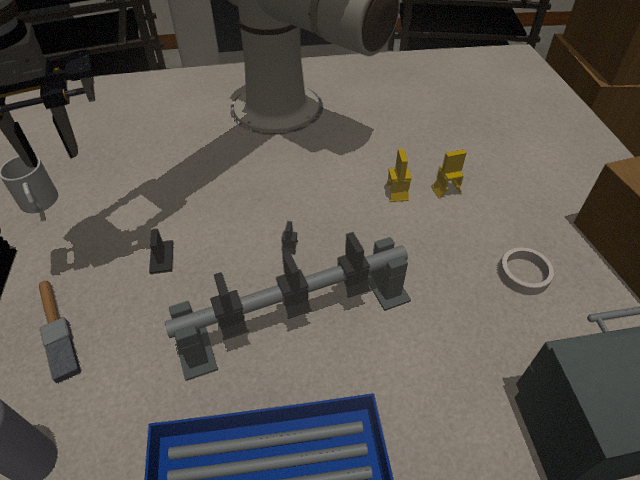

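View pics/f1.png

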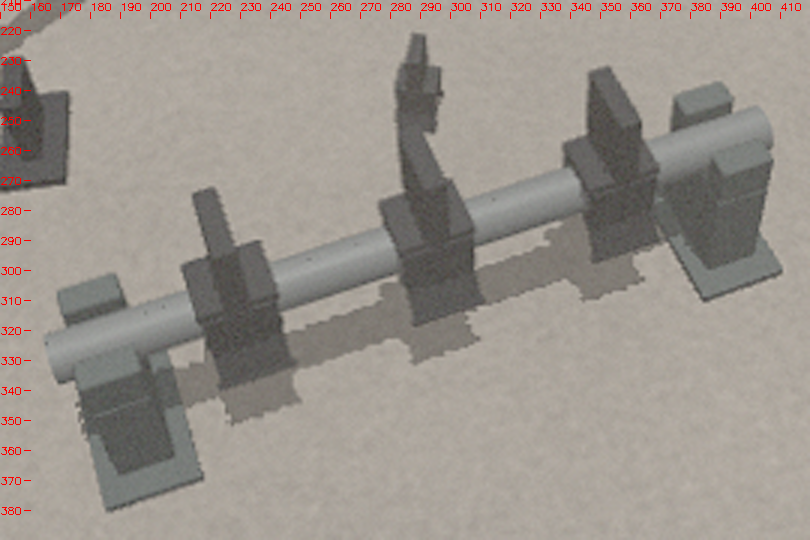

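View pics/f2.png

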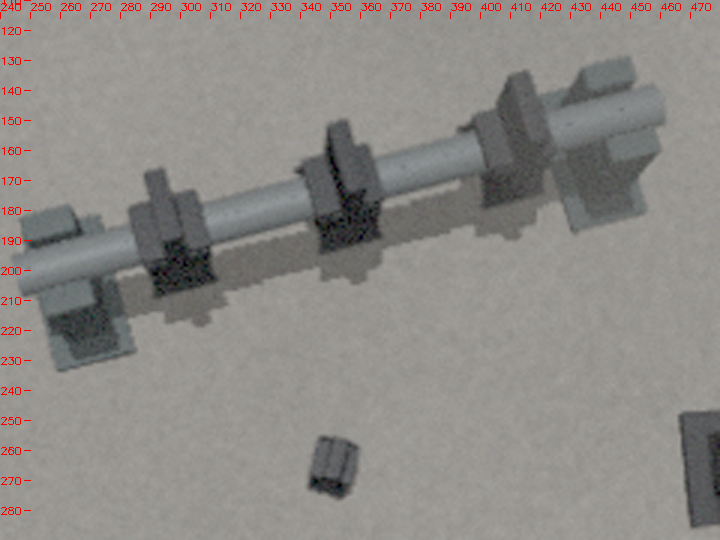

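All pieces look right: the new clip at scene (292,285) and top (350,180) sits level with its neighbours. I'll do one numeric check and compare the bystanders before and after.

Run:
```python
from h import *
p=onz("scene",np.array([(276.3,278.3),(300.7,270),(308.3,289),(284,298.3)])-.5,98);L=np.linalg.norm(np.roll(p,-1,0)-p,axis=1)
print('block top',p.mean(0).round(1),'sides',L.round(1),'ang',[np.degrees(np.arctan2(*(p[j]-p[i])[1::-1])).round(1) for i,j in((1,2),(0,3))])
for n,b in(("scene",{'small':(275,218,300,250),'flat':(145,225,178,275)}),("top",{'small':(338,250,366,280),'flat':(462,240,498,290)})):
    A,B=[cv2.imread(f'pics/{n}{s}.png').astype(int).sum(2) for s in('0','_f')]
    for k,(x0,y0,x1,y1) in b.items():
        c=[np.argwhere(I[y0:y1,x0:x1]<190).mean(0).round(2) for I in(A,B)];print(n,k,c)
s=sensors.read_state();print(s['time'],s['contact_force'].round(1),abs(s['qvel']).max().round(3))
```

```text
block top [620.9 -20.8  98. ] sides [39.  37.2 38.3 38.3] ang [np.float64(10.7), np.float64(12.0)]
scene small [array([19.93, 13.93]), array([20.01, 13.88])]
scene flat [array([28.79, 15.15]), array([28.71, 15.04])]
top small [array([15.18, 12.85]), array([15.19, 12.79])]
top flat [array([25.48, 17.12]), array([26.58, 17.95])]
11.05 [ 1.   0.9 -0.3] 0.047
```

The bystanders haven't moved; the 1 px top-view change for the flat one needs a look, possibly arm shadow. My block corner read is 4 mm too long, so I'll zoom in on both from the saved pictures.

Run:
```python
from h import *
g=np.array([617.1,-20.8,45]);a=np.radians(13.8);R=np.array([[np.cos(a),-np.sin(a),0],[np.sin(a),np.cos(a),0],[0,0,1]])
L=np.array([[x,y,53] for x in(-17,17) for y in(-20,20)]+[[x,y,98] for x in(-20,20) for y in(-6,6)]+[[26.5,y,0] for y in(-20,20)])
S=cv2.imread('pics/scene_f.png');T=cv2.imread('pics/top_f.png')
crop(S,260,235,57,90,6,'pics/z1.png',.45,proj("scene",g+L@R.T));crop(T,325,140,57,90,6,'pics/z2.png',.45,proj("top",g+L@R.T))
T0=cv2.imread('pics/top0.png');crop(np.hstack([T0[235:300,455:505],T[235:300,455:505]]),0,0,100,65,5,'pics/z3.png')
x=[cv2.imread(f'pics/z{i}.png') for i in(1,2)];cv2.imwrite('pics/z.png',np.hstack(x))
```

```text
(no output)
```

View pics/z.png

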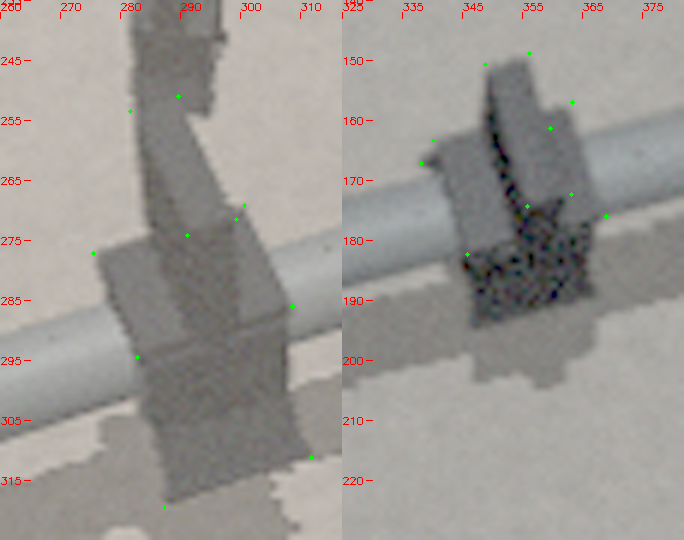

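View pics/z3.png

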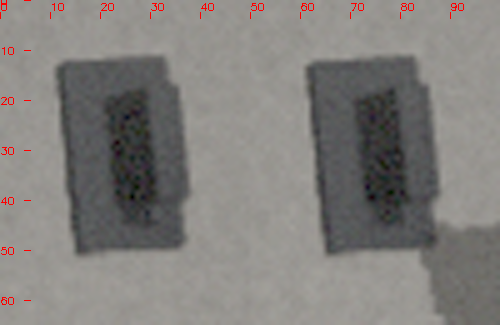

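The points predicted for the home pose fall within about 1.5 px of the clip's corners in both views. The flat divider hasn't moved; the arm's shadow fell in its mask. Handing in.

```bash
python3 -c "
from rig import arm
print(arm.hand_in())"
```

```text
the job is handed in; nothing more can be done
None
```

The large dark-grey clip is on the bar, fully home and midway between the two fitted dividers. It has been let go, and the job was handed in at about 11 s of the 38 s allowed.

**What I did:** I gripped the clip by its fin and lined it up with the bar. I then pushed it straight down at measured (617, -21) mm, against a gap I found at (617.1, -20.8).

**Snap and seating:** The push read about 8 N upward, then reversed to -5 N as the clip snapped over. It came to a hard stop at a TCP height of 101.0 mm, where 101.2 mm was expected for home.

**Final pictures:** In both views the corners predicted for the home pose fall within about 1.5 px of the clip's, with the fin upright and crosswise like its neighbours. The smaller clip and the flat-footed divider did not move.

**Checks that disagreed:**
- My hand-read corners put the block's centre about 4 mm off across the bar. They also made the block 37–38 mm long instead of 34 mm, so I take that as a misread of the near edge.
- A top-view mask showed the flat divider shifted by about 1 px. A zoom showed it was only the arm's shadow falling beside it.

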